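# Set up the folding reading stand on the desk pad

## Task

Pick up the folded reading stand and set it down, still folded, on the middle of the dark desk pad, square with it and with its lips towards the robot, and let go. Then take its rest by the top bar, raise it until the prop underneath has dropped over the third tooth but not the fourth, and lower it gently, not letting it fall, to sit with the prop in the third notch. Leave the other things on the desk alone.

Things in the scene. Friction and masses are not known exactly. Their poses are not given: they have to be found in the camera images.
- stand: Folding reading stand, grey steel, loose, 0.6 to 0.95 kg; folded 250 (x) x 165 (y) x 44 mm, lips 60 high. Origin: middle of its four rubber feet, on the surface under them (feet at x +-90, y +-70). x runs from the hinged front edge with the lips (hinge along y at x -95, z 38) to the top bar. Base: spine along x, 30 wide, z 4 to 28, with cross feet 18 wide, 16 high, at x +-90.
- spine_grip (a point): Point on the spine at about the folded stand's centre of mass (stand x 20, y 0, z 16 mm). The spine is 30 mm wide here with upright sides, graspable across (along y) from above through the rest's open middle: free for 45 mm on both sides, from x -50 to +70; then come prop legs and rails (top at z 42 mm).
- third_notch (a point): Foot of the third saw tooth's upright face, on the spine's top (stand x 41, z 28 mm). Four steel teeth, 8 mm high, have upright faces (towards the hinge) at x 77, 59, 41, 23 mm and ramps on their back side: first to fourth from the back, in the order the prop passes them. A tooth's notch is the floor before its upright face.
- rest (a joint): Angle (rad) of the rest, an open frame of two rails, two slats and a round top bar: 0 folded, grows as the bar rises; it falls freely unless the prop holds it. In notch 1, 2, 3, 4 it sits at 0.45, 0.60, 0.72, 0.83. Raised past 0.77 the prop drops over the third tooth, past 0.88 over the fourth; the prop cannot go back over a tooth. Stop at 1.15.
- bar (a point): Middle of the rest's top bar: a round bar of 12 mm diameter along the stand's y, 162 mm long, 238 mm from the hinge axis; folded it is at stand x 143, z 38 mm. Free for 50 mm in front of it (towards the hinge, between the rails) and below and behind it.
- prop_foot (a point): Middle of the foot bar (8 mm rod along stand y) of the prop, a bright steel bail hinged to the rest's rails 100 mm from the hinge and 92 mm long; the foot drags by its weight on spine and teeth. In the stand's frame: folded x 97, z 32 mm; sitting in notch 1, 2, 3, 4: x 73, 55, 37, 19 mm, z 32 mm.
- pad: Dark rubber desk pad, fixed, 320 mm (its x) by 250 mm (its y), 3 mm thick. Origin: the middle of its underside, on the desk; x points away from the robot, give or take 15 degrees.
- mug: White mug, 82 mm across, 85 mm high; bystander. Origin under its middle.
- screwdriver: Screwdriver lying between pad and stand, 190 mm long, black handle; bystander. Lies along its x.
- phone: Black phone lying flat, 155 x 74 x 9 mm; bystander. Origin under its middle.
- mouse: Black computer mouse, 108 x 60 x 34 mm; bystander. Origin under its middle.
- canister: Green canister, 52 mm across, 125 mm high; bystander. Origin under its middle.
- drive: Aluminium disk drive, 115 x 79 x 18 mm; bystander. Origin under its middle.
- battery_pack: Black and yellow battery pack, 92 x 44 x 30 mm; bystander. Origin under its middle.

How it is judged:
By the outcome, as a careful person would: the job done as asked, in the order asked, and still so for the second after the job is handed in, with the robot touching nothing.
It also fails if it takes over 58 s, if anything falls off the work surface, if the arm or the gripper's body presses on something with over 40 N, if the wrist force passes 120 N, or if a joint passes its speed limit or range.

## Robot

A 7-joint arm with a two-finger parallel gripper is mounted at the origin on the work surface. World frame = base frame: x ahead of the robot, y to its left, z up, the work surface at z = 0. Lengths are in m, angles in rad, forces in N, time in s.
With the tool pointing down it reaches from about 0.425 to 0.925 m from the base axis. Payload 6.8 kg.
Tool frame: the origin (TCP) lies on the centre line of the jaws, within the pads' length; the fingertips stand 19 mm ahead of it and the grasp point (between the pads) is the TCP (tcp_to_tips is the distance from the TCP to the fingertips, in m); x points along the fingers, y is the direction in which the jaws open and shut, and the axes are right-handed (so a half turn about x gives the same grasp; the last joint's range is limited). The gripper opens to 85 mm and grips with 20 to 120 N. Pads are 22 mm wide; open, the fingers measure 114 mm over their backs; the gripper's body (76 mm by 85 mm) begins 54 mm behind the grasp point. The pads swing forward as they close: fully open they stand 13 mm farther back than shut.
Start: joints at [-1.436, 0.477, 0.022, 1.555, -0.011, 1.109, -0.083], TCP at [0.162, 0.655, 0.25] pointing down, gripper open.
Joint ranges: [-2.96, 2.96], [-0.34, 2.1], [-1.41, 1.46], [0.24, 2.44], [-1.37, 4.51], [0.17, 1.92], [-2.96, 2.96]. Speed limits (rad/s): [2.39, 2.39, 3.14, 3.14, 3.14, 3.14, 3.14].

## Interface

Orientations are given as a unit quaternion [w, x, y, z].
In Python, from station import get_obs, read_camera, hand_in, spot_in, cut_out, tcp_to_tips gives the robot as it stands.
- The arm moves only by the shell command python3 -m jog 'ROWS' [FORCE]. ROWS is JSON, a list of rows, each an object of numbers: "gripper": the closure, from 0 (fully open) to 1 (shut); "dx", "dy", "dz": the shift along the world's x, y, z in m; "rx", "ry", "rz": the turn, a rotation vector about the world's x, y, z in degrees. In form: [{"gripper": .., "dx": .., "dy": .., "dz": .., "rx": .., "ry": .., "rz": ..}, ...]. A call has 1 to 10 rows; each row is the pose to reach, as a shift and turn from the pose commanded when the call began; what a row does not reach only later rows make up. A row lasts 1/10 s, in which the tool goes at most 50 mm and 8.59 degrees, less where a joint would pass 70% of its speed; a pose out of reach is approached as far as the arm can. A call with a gripper value outside its range is refused whole. The fingers move at their own pace and stop on an object; FORCE is the grip in N (left out, the last holds). Time passes only in rows, so rows that repeat a pose let the fingers close. It gives the time, the measured TCP pose, the force and the opening at its end, in the units of the state.
- get_obs(): the state, without advancing time (a new reading comes with each control period).
- read_camera(name): name is "side" or "top" or "wrist"; returns a dict with "pixels" (480x640x3 uint8, blue, green, red), "range_z" (480x640 float32, m along the optical axis (not along the pixel's ray), 0 where there is no reading), "camera_matrix" (3x3 intrinsics, pixels), "cam_to_world" (4x4, takes a point from camera to world coordinates). Camera axes: x right, y down, z forward; pixel columns grow to the right and rows downward; lengths in m; the calibration is good to about 2 mm. A picture is of the moment at which its call begins.
- hand_in(): hands the job in, once; it reports no verdict.
Trained networks look in the newest picture that a camera, given by its name, has taken for a name from the list of things; names that differ only in an ending like _2 or _b are one class to them, and where a whole thing is asked for, a point or a joint stands for the part that bears it (a point fixed in the world has none). Each returns a list of dicts, best first, with "conf" (0 to 1); they miss things now and then, are a little off and sometimes report something else, mostly with a low value. They report only what shows in the picture. A call takes as long as a camera call.
- spot_in(camera, label): "box" ([centre column, centre row, width, height] in pixels, round what is visible of it).
- cut_out(camera, label): "mask" (480x640 bool, what is visible of it) and "box" ([centre column, centre row, width, height] in pixels, round what is visible of it).
The state is a dict: "t": time; "q": joint angles; "joint_vel": joint speeds; "joint_torque": joint torques, N m; "eef_pos": TCP position; "tool_rot": TCP orientation; "contact_force": force on the tool from outside, world axes, zero at the start; "torque": the same for the moment, N m; "gripper_width": opening from 0.0 (shut) to 1.0 (fully open).
Only numpy, scipy, OpenCV 4.12 (cv2) and the standard library are available. Lean on these libraries where they do the work, as an engineer would, in place of code of your own. Each camera call takes 0.05 s, during which the arm holds its last target. There are 200 camera calls.

## Working session

There is one attempt and no reset: what is moved stays moved. The work goes in short steps, Python scripts to look and compute and a shell command to move; the robot and the scene stay as the last step left them, time stands still between calls to the robot, and variables do not carry over. Pictures are saved under pics/ and viewed, about 8 in all and at most 12, crops included, and the job is handed in when it is done.

```bash
mkdir -p pics; ls; cat > h.py <<'E'
import numpy as np, cv2
from station import *
def cloud(c):
    z=c["range_z"]; K=c["camera_matrix"]; v,u=np.indices(z.shape)
    P=np.stack([(u-K[0,2])/K[0,0]*z,(v-K[1,2])/K[1,1]*z,z],-1)
    T=c["cam_to_world"]; W=P@T[:3,:3].T+T[:3,3]; W[z==0]=np.nan
    return W
E
python3 - <<'E'
from h import *
o=get_obs(); print({k:np.round(v,3) for k,v in o.items()},tcp_to_tips)
for n in ["top","side"]:
    c=read_camera(n); cv2.imwrite(f"pics/{n}0.png",c["pixels"]); W=cloud(c); np.save(n+"0.npy",W)
    print(n,np.round(c["cam_to_world"],3).tolist(),c["camera_matrix"][0,0])
    for l in ["stand","pad","mug","screwdriver","phone","mouse","canister","drive","battery_pack","bar","prop_foot","spine_grip"]:
        for r in cut_out(n,l)[:1]:
            m=r["mask"]; p=W[m]; p=p[~np.isnan(p[:,0])]
            if len(p): print(l,round(r["conf"],2),np.round(r["box"]),"med",np.round(np.median(p,0),3),"rect",[np.round(x,3) for x in cv2.minAreaRect(p[:,:2].astype(np.float32))], "z",np.round(np.percentile(p[:,2],[5,95]),3))
E
```

```text
pics
{'t': np.float64(0.0), 'q': array([-1.436,  0.478,  0.022,  1.556, -0.012,  1.109, -0.083]), 'joint_vel': array([ 0.001, -0.   , -0.001,  0.001,  0.001, -0.   ,  0.002]), 'joint_torque': array([-0.0000e+00, -5.9645e+01,  1.6080e+00, -2.8118e+01,  1.3000e-02,
        1.0000e-02, -0.0000e+00]), 'eef_pos': array([0.162, 0.655, 0.249]), 'tool_rot': array([ 0.702,  0.085,  0.702, -0.086]), 'contact_force': array([-0.146, -0.29 , -0.226]), 'torque': array([-0.032,  0.001,  0.004]), 'gripper_width': np.float64(0.999)} 0.019
top [[0.022, -0.987, 0.158, 0.394], [-1.0, -0.024, -0.014, 0.005], [0.018, -0.158, -0.987, 1.335], [0.0, 0.0, 0.0, 1.0]] 510.89263122218466
stand 0.96 [400. 270.  81. 109.] med [ 0.506 -0.221  0.039] rect [array([ 0.519, -0.223]), array([0.257, 0.175]), np.float64(12.956)] z [0.015 0.046]
pad 0.98 [227. 285. 112. 138.] med [0.463 0.224 0.003] rect [array([0.469, 0.224]), array([0.322, 0.255]), np.float64(10.389)] z [-0.001  0.008]
mug 0.76 [325. 166.  44.  37.] med [ 0.786 -0.038  0.029] rect [array([ 0.776, -0.038]), array([0.082, 0.136]), np.float64(37.382)] z [0.
[... 2604 characters left out ...]
18] rect [array([0.465, 0.509]), array([0.089, 0.117]), np.float64(88.223)] z [0.008 0.023]
battery_pack 0.89 [307. 173.  36.  28.] med [0.745 0.204 0.029] rect [array([0.756, 0.221]), array([0.131, 0.067]), np.float64(68.104)] z [0.005 0.034]
bar 0.68 [369. 317. 110. 105.] med [ 0.51  -0.227  0.042] rect [array([ 0.527, -0.214]), array([0.282, 0.176]), np.float64(12.662)] z [0.03  0.049]
prop_foot 0.67 [371. 303.  69.  54.] med [ 0.537 -0.195  0.039] rect [array([ 0.538, -0.211]), array([0.1  , 0.147]), np.float64(14.922)] z [0.033 0.044]
spine_grip 0.75 [367. 317. 110. 114.] med [ 0.489 -0.232  0.039] rect [array([ 0.52 , -0.216]), array([0.268, 0.178]), np.float64(12.601)] z [0.012 0.047]
```

```bash
python3 - <<'E'
import cv2,numpy as np
a=cv2.imread("pics/top0.png")[150:370,80:560]
a=cv2.resize(a,None,fx=1.6,fy=1.6)
b=cv2.imread("pics/top0.png")[205:340,340:460]; b=cv2.resize(b,(216,243))
cv2.imwrite("pics/t1.png",a)
s=cv2.imread("pics/top0.png")[210:330,345:460]; s=cv2.resize(s,None,fx=4,fy=4,interpolation=cv2.INTER_CUBIC)
cv2.imwrite("pics/t2.png",s)
E
```

```text
(no output)
```

View pics/t1.png

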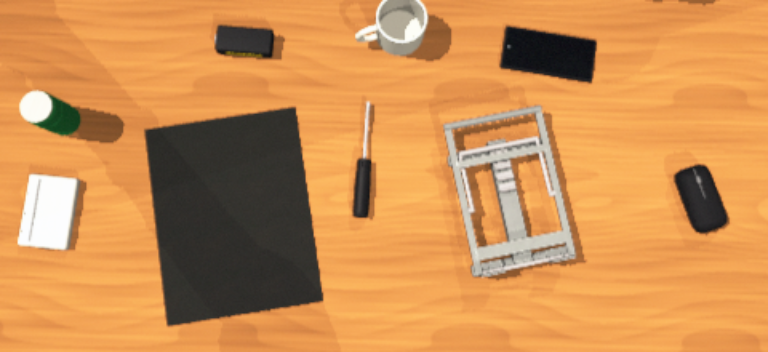

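View pics/t2.png

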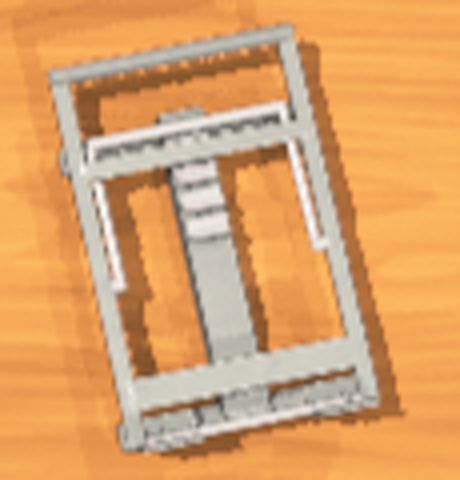

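```bash
cat >> h.py <<'E'
from scipy.spatial.transform import Rotation as R
def tool():
    o=get_obs(); w,x,y,z=o["tool_rot"]; r=R.from_quat([x,y,z,w]).as_matrix()
    return o["eef_pos"],r,np.degrees(np.arctan2(r[1,1],r[0,1]))
def say(W,m):
    p=W[m]; return p[~np.isnan(p[:,0])]
E
python3 - <<'E'
from h import *
p,r,a=tool(); print(p,np.round(r,3),a)
c=read_camera("wrist"); T=c["cam_to_world"]; print(np.round(r.T@(T[:3,3]-p),3),np.round(r.T@T[:3,:3],3),c["camera_matrix"][0,0])
E
```

```text
[0.16228217 0.65519776 0.25029351] [[-0.     0.24   0.971]
 [-0.     0.971 -0.24 ]
 [-1.    -0.    -0.   ]] 76.08717582729874
[-0.125 -0.    -0.074] [[-0.    -0.288  0.958]
 [ 1.    -0.001  0.   ]
 [ 0.001  0.958  0.288]] 372.4590611910129
```

```bash
python3 -m jog '[{"dx":0.04,"dy":-0.03},{"dx":0.08,"dy":-0.06},{"dx":0.12,"dy":-0.09,"rz":3},{"dx":0.16,"dy":-0.12,"rz":6},{"dx":0.20,"dy":-0.15,"rz":9},{"dx":0.24,"dy":-0.19,"rz":12},{"dx":0.27,"dy":-0.23,"rz":15},{"dx":0.28,"dy":-0.275,"rz":18},{"dx":0.29,"dy":-0.32,"rz":21},{"dx":0.295,"dy":-0.365,"rz":24}]'
python3 -m jog '[{"dy":-0.05,"rz":3},{"dy":-0.10,"rz":3},{"dy":-0.15,"rz":3},{"dx":0.01,"dy":-0.20,"rz":3},{"dx":0.02,"dy":-0.245,"rz":3},{"dx":0.03,"dy":-0.29,"rz":3},{"dx":0.04,"dy":-0.335,"rz":3},{"dx":0.05,"dy":-0.38,"rz":3},{"dx":0.06,"dy":-0.425,"rz":3},{"dx":0.065,"dy":-0.47,"rz":3}]'
```

```text
$[0]: bad value
$[0]: bad value
```

```bash
python3 -m jog '[{"gripper":0,"dx":0.04,"dy":-0.03,"dz":0,"rx":0,"ry":0,"rz":0},{"gripper":0,"dx":0.08,"dy":-0.06,"dz":0,"rx":0,"ry":0,"rz":0},{"gripper":0,"dx":0.12,"dy":-0.09,"dz":0,"rx":0,"ry":0,"rz":3},{"gripper":0,"dx":0.16,"dy":-0.12,"dz":0,"rx":0,"ry":0,"rz":6},{"gripper":0,"dx":0.20,"dy":-0.15,"dz":0,"rx":0,"ry":0,"rz":9},{"gripper":0,"dx":0.24,"dy":-0.19,"dz":0,"rx":0,"ry":0,"rz":12},{"gripper":0,"dx":0.27,"dy":-0.23,"dz":0,"rx":0,"ry":0,"rz":15},{"gripper":0,"dx":0.28,"dy":-0.275,"dz":0,"rx":0,"ry":0,"rz":18},{"gripper":0,"dx":0.29,"dy":-0.32,"dz":0,"rx":0,"ry":0,"rz":21},{"gripper":0,"dx":0.295,"dy":-0.365,"dz":0,"rx":0,"ry":0,"rz":24}]'
```

```text
t: 2.35
eef_pos: [0.4583, 0.2877, 0.2504]
tool_rot: [0.705, -0.062, 0.704, 0.062]
contact_force: [0.1, -0.2, 0.5]
gripper_width: 1.0
```

```bash
python3 -m jog '[{"gripper":0,"dx":0,"dy":-0.05,"dz":0,"rx":0,"ry":0,"rz":3},{"gripper":0,"dx":0,"dy":-0.10,"dz":0,"rx":0,"ry":0,"rz":3},{"gripper":0,"dx":0,"dy":-0.15,"dz":0,"rx":0,"ry":0,"rz":3},{"gripper":0,"dx":0.01,"dy":-0.20,"dz":0,"rx":0,"ry":0,"rz":3},{"gripper":0,"dx":0.02,"dy":-0.248,"dz":0,"rx":0,"ry":0,"rz":3},{"gripper":0,"dx":0.03,"dy":-0.296,"dz":0,"rx":0,"ry":0,"rz":3},{"gripper":0,"dx":0.04,"dy":-0.344,"dz":0,"rx":0,"ry":0,"rz":3},{"gripper":0,"dx":0.045,"dy":-0.39,"dz":0,"rx":0,"ry":0,"rz":3},{"gripper":0,"dx":0.05,"dy":-0.44,"dz":0,"rx":0,"ry":0,"rz":3},{"gripper":0,"dx":0.055,"dy":-0.49,"dz":0,"rx":0,"ry":0,"rz":3}]'
python3 -m jog '[{"gripper":0,"dx":0,"dy":-0.015,"dz":0,"rx":0,"ry":0,"rz":0},{"gripper":0,"dx":0,"dy":-0.015,"dz":0,"rx":0,"ry":0,"rz":0}]'
python3 - <<'E'
from h import *
p,r,a=tool(); print(p,a)
c=read_camera("wrist"); cv2.imwrite("pics/w1.png",c["pixels"]); W=cloud(c); np.save("w1.npy",W)
m=(W[...,2]>.030)&(W[...,2]<.075)&(np.hypot(W[...,0]-.53,W[...,1]+.22)<.2)
q=W[m][:,:2].astype(np.float32); print("rect",cv2.minAreaRect(q),len(q))
th=np.radians(13)
for l in ["stand","spine_grip","prop_foot"]:
    for x in cut_out("wrist",l)[:1]:
        s=say(W,x["mask"]); print(l,x["conf"],np.median(s,0),cv2.minAreaRect(s[s[:,2]>.012][:,:2].astype(np.float32)))
# spine: z ~28 within middle
c_=np.array([.519,-.223]); 
for th in np.radians([12,12.5,13,13.5,14]):
    d=W[...,:2]-c_; X=d[...,0]*np.cos(th)+d[...,1]*np.sin(th); Y=-d[...,0]*np.sin(th)+d[...,1]*np.cos(th)
    k=(W[...,2]>.030)&(W[...,2]<.06)&(abs(X)<.16)&(abs(Y)<.12)
    print(np.degrees(th),np.percentile(X[k],[.2,99.8]),np.percentile(Y[k],[.5,99.5]))
    s=(W[...,2]>.02)&(W[...,2]<.032)&(X>-.06)&(X<-.0)&(abs(Y)<.04)
    print(" spine",s.sum(),np.percentile(Y[s],[1,50,99]),np.polyfit(X[s],Y[s],1))
E
```

```text
t: 3.35
eef_pos: [0.5123, -0.2011, 0.2507]
tool_rot: [0.703, -0.081, 0.702, 0.081]
contact_force: [0.8, -0.6, -0.4]
gripper_width: 1.0
t: 3.55
eef_pos: [0.5116, -0.2179, 0.2505]
tool_rot: [0.703, -0.079, 0.703, 0.078]
contact_force: [-0.7, -0.4, -0.5]
gripper_width: 1.001
[ 0.51155242 -0.21786166  0.25046548] 102.76199474557954
rect ((0.5129338502883911, -0.2225736677646637), (0.2468264102935791, 0.16239455342292786), 12.628158569335938) 22109
stand 0.79 [ 0.47968457 -0.2274278   0.04230304] ((0.5129338502883911, -0.2225736677646637), (0.2468264102935791, 0.16239455342292786), 12.628158569335938)
spine_grip 0.56 [ 0.47881024 -0.22746478  0.04231295] ((0.5129338502883911, -0.2225736677646637), (0.2468264102935791, 0.16239455342292786), 12.628158569335938)
prop_foot 0.76 [ 0.56495698 -0.20143651  0.03783959] ((0.5388679504394531, -0.21632206439971924), (0.1007026806473732, 0.14194098114967346), 12.690536499023438)
12.000000000000002 [-0.12736557  0.11701707] [-0.07891008  0.08213843]
 spine 1900 [-0.01335938  0.00149284  0.01606029] [0.01008833 0.00181768]
12.5 [-0.12700246  0.11682424] [-0.07851688  0.08201265]
 spine 1899 [-0.01300612  0.00177921  0.01646716] [0.0030148 0.0018654]
13.0 [-0.12710381  0.11682641] [-0.07845735  0.08226856]
 spine 1900 [-0.0126422   0.00206105  0.01688508] [-0.00407018  0.00191272]
13.5 [-0.12761289  0.11695266] [-0.07874135  0.08281575]
 spine 1899 [-0.01244726  0.00234504  0.01727859] [-0.01106292  0.00196391]
14.0 [-0.12814166  0.11727109] [-0.07923732  0.0835407 ]
 spine 1902 [-0.01221751  0.00265158  0.01765515] [-0.01941292  0.00199814]
```

View pics/w1.png

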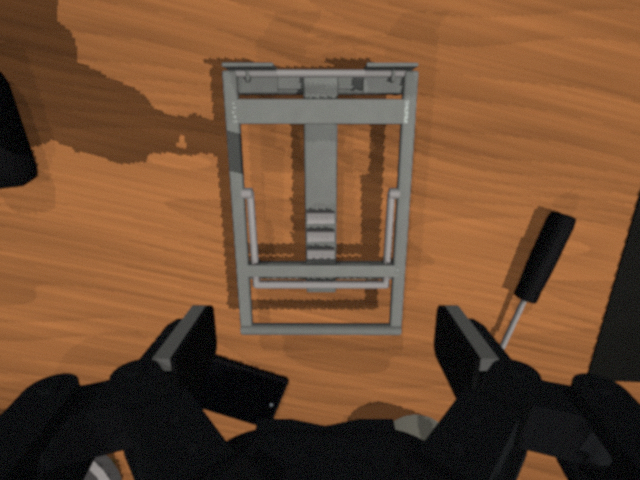

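```bash
python3 -m jog '[{"gripper":0.4,"dx":-0.002,"dy":-0.005,"dz":-0.04,"rx":0,"ry":0,"rz":0},{"gripper":0.4,"dx":-0.002,"dy":-0.005,"dz":-0.08,"rx":0,"ry":0,"rz":0},{"gripper":0.4,"dx":-0.002,"dy":-0.005,"dz":-0.12,"rx":0,"ry":0,"rz":0},{"gripper":0.4,"dx":-0.002,"dy":-0.005,"dz":-0.15,"rx":0,"ry":0,"rz":0},{"gripper":0.4,"dx":-0.002,"dy":-0.005,"dz":-0.17,"rx":0,"ry":0,"rz":0},{"gripper":0.4,"dx":-0.002,"dy":-0.005,"dz":-0.17,"rx":0,"ry":0,"rz":0}]'
python3 - <<'E'
from h import *
p,r,a=tool(); print(p,a)
c=read_camera("wrist"); cv2.imwrite("pics/w2.png",c["pixels"])
E
```

```text
t: 4.35
eef_pos: [0.5087, -0.2167, 0.0778]
tool_rot: [0.701, -0.081, 0.704, 0.083]
contact_force: [0.5, 0.3, 0.3]
gripper_width: 0.603
[ 0.50871278 -0.21669265  0.0778032 ] 103.24368235912301
```

View pics/w2.png

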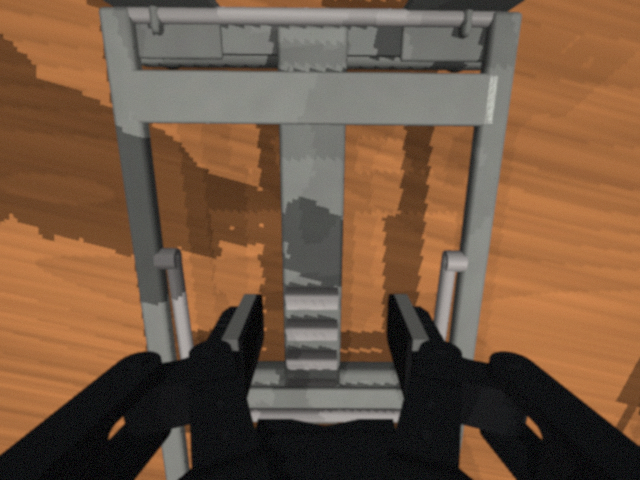

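```bash
python3 -m jog '[{"gripper":0.4,"dx":0.001,"dy":-0.005,"dz":-0.02,"rx":0,"ry":0,"rz":-0.5},{"gripper":0.4,"dx":0.001,"dy":-0.005,"dz":-0.04,"rx":0,"ry":0,"rz":-0.5},{"gripper":0.4,"dx":0.001,"dy":-0.005,"dz":-0.053,"rx":0,"ry":0,"rz":-0.5},{"gripper":0.4,"dx":0.001,"dy":-0.005,"dz":-0.053,"rx":0,"ry":0,"rz":-0.5}]'
```

```text
t: 4.8
eef_pos: [0.5111, -0.2235, 0.027]
tool_rot: [0.702, -0.078, 0.703, 0.078]
contact_force: [-0.4, -0.8, 0.7]
gripper_width: 0.596
```

```bash
python3 -m jog '[{"gripper":0.8,"dx":0,"dy":0,"dz":0,"rx":0,"ry":0,"rz":0},{"gripper":1,"dx":0,"dy":0,"dz":0,"rx":0,"ry":0,"rz":0},{"gripper":1,"dx":0,"dy":0,"dz":0,"rx":0,"ry":0,"rz":0},{"gripper":1,"dx":0,"dy":0,"dz":0,"rx":0,"ry":0,"rz":0},{"gripper":1,"dx":0,"dy":0,"dz":0,"rx":0,"ry":0,"rz":0}]' 100
```

```text
t: 5.3
eef_pos: [0.5119, -0.2239, 0.0289]
tool_rot: [0.703, -0.078, 0.702, 0.078]
contact_force: [-1.8, 1.8, 5.7]
gripper_width: 0.325
```

```bash
python3 -m jog '[{"gripper":1,"dx":0,"dy":0,"dz":0.01,"rx":0,"ry":0,"rz":0},{"gripper":1,"dx":0,"dy":0,"dz":0.03,"rx":0,"ry":0,"rz":0},{"gripper":1,"dx":0,"dy":0,"dz":0.06,"rx":0,"ry":0,"rz":0},{"gripper":1,"dx":0,"dy":0,"dz":0.09,"rx":0,"ry":0,"rz":0},{"gripper":1,"dx":0,"dy":0,"dz":0.10,"rx":0,"ry":0,"rz":0},{"gripper":1,"dx":0,"dy":0,"dz":0.10,"rx":0,"ry":0,"rz":0}]'
python3 - <<'E'
from h import *
p,r,a=tool(); print(p,a,get_obs()["gripper_width"],get_obs()["contact_force"],get_obs()["torque"])
c=read_camera("wrist"); cv2.imwrite("pics/w3.png",c["pixels"]); W=cloud(c)
x=cut_out("wrist","stand")[0]; print(x["conf"],x["box"])
L=(W-p)@r  # tool frame
np.save("L3.npy",L)
m=x["mask"]; s=L[m]; s=s[~np.isnan(s[:,0])]
# spine: plane through it; slope along tool z
k=(abs(s[:,1])<.012)&(s[:,2]>.02)&(s[:,2]<.08); print("spine slope",np.polyfit(s[k,2],s[k,0],1),k.sum())
k=(abs(abs(s[:,1])-.073)<.01)&(s[:,0]<.01)&(s[:,0]>-.035); A=np.c_[s[k][:,1:],np.ones(k.sum())]; print("rails plane",np.linalg.lstsq(A,s[k,0],rcond=None)[0],k.sum())
E
```

```text
t: 5.9
eef_pos: [0.5119, -0.2244, 0.1287]
tool_rot: [0.704, -0.078, 0.702, 0.077]
contact_force: [-0.4, 0.6, -7.9]
gripper_width: 0.324
[ 0.51192231 -0.22444564  0.12872684] 102.59599764319468 0.32362283995340024 [-0.41843123  0.56620687 -7.91231686] [-0.00083439  0.01809042  0.00539462]
0.89 [327.1, 240.4, 615.9, 479.1]
spine slope [ 0.34371412 -0.01349187] 1779
rails plane [-0.00046946  0.00196902 -0.01358083] 41502
```

```bash
python3 -m jog '[{"gripper":1,"dx":0,"dy":0.02,"dz":0,"rx":0,"ry":0,"rz":0},{"gripper":1,"dx":0,"dy":0.06,"dz":0,"rx":0,"ry":0,"rz":0},{"gripper":1,"dx":-0.005,"dy":0.105,"dz":0,"rx":0,"ry":0,"rz":-0.5},{"gripper":1,"dx":-0.01,"dy":0.15,"dz":0,"rx":0,"ry":0,"rz":-1},{"gripper":1,"dx":-0.013,"dy":0.195,"dz":0,"rx":0,"ry":0,"rz":-1.5},{"gripper":1,"dx":-0.016,"dy":0.24,"dz":0,"rx":0,"ry":0,"rz":-2.2},{"gripper":1,"dx":-0.02,"dy":0.285,"dz":0,"rx":0,"ry":0,"rz":-2.2},{"gripper":1,"dx":-0.021,"dy":0.33,"dz":0,"rx":0,"ry":0,"rz":-2.2},{"gripper":1,"dx":-0.021,"dy":0.37,"dz":0,"rx":0,"ry":0,"rz":-2.2},{"gripper":1,"dx":-0.021,"dy":0.40,"dz":0,"rx":0,"ry":0,"rz":-2.2}]'
python3 -m jog '[{"gripper":1,"dx":0,"dy":0.025,"dz":-0.01,"rx":0,"ry":0,"rz":0},{"gripper":1,"dx":0,"dy":0.045,"dz":-0.03,"rx":0,"ry":0,"rz":0},{"gripper":1,"dx":0,"dy":0.051,"dz":-0.05,"rx":0,"ry":0,"rz":0},{"gripper":1,"dx":0,"dy":0.051,"dz":-0.07,"rx":0,"ry":0,"rz":0},{"gripper":1,"dx":0,"dy":0.051,"dz":-0.075,"rx":0,"ry":0,"rz":0},{"gripper":1,"dx":0,"dy":0.051,"dz":-0.075,"rx":0,"ry":0,"rz":0}]'
cat > fit.py <<'E'
from h import *
import sys
p,r,a=tool(); print("tcp",p,"yaw",a,get_obs()["gripper_width"])
for n in ["top","side"]:
    W0=np.load(n+"0.npy"); c=read_camera(n); cv2.imwrite(f"pics/{n}{sys.argv[1]}.png",c["pixels"]); W=cloud(c)
    for l in ["stand","pad"]:
        for x in cut_out(n,l)[:1]:
            s=say(W,x["mask"]); 
            if l=="pad": s=s[s[:,2]<.012]
            print(n,l,round(x["conf"],2),cv2.minAreaRect(s[:,:2].astype(np.float32)),np.percentile(s[:,2],[5,50,95]).round(3))
E
python3 fit.py 2
```

```text
t: 7.0
eef_pos: [0.4886, 0.1787, 0.1256]
tool_rot: [0.703, -0.065, 0.705, 0.065]
contact_force: [1.0, -0.2, -7.4]
gripper_width: 0.327
t: 7.6
eef_pos: [0.4889, 0.2256, 0.0506]
tool_rot: [0.703, -0.065, 0.706, 0.063]
contact_force: [0.4, -0.2, -6.4]
gripper_width: 0.328
tcp [0.48889007 0.22559536 0.05055596] yaw 100.3637468082976 0.3284521311479549
top stand 0.74 ((0.49226275086402893, 0.22874628007411957), (0.24871711432933807, 0.16237907111644745), 10.336498260498047) [0.038 0.062 0.068]
top pad 0.72 ((0.46834641695022583, 0.22188003361225128), (0.32675090432167053, 0.2531191408634186), 10.902688026428223) [-0.002  0.003  0.008]
side pad 0.8 ((0.46993640065193176, 0.21902135014533997), (0.32638975977897644, 0.25370845198631287), 10.157172203063965) [-0.     0.004  0.008]
```

```bash
python3 -m jog '[{"gripper":1,"dx":0,"dy":-0.002,"dz":-0.006,"rx":0,"ry":0,"rz":0},{"gripper":1,"dx":0,"dy":-0.002,"dz":-0.012,"rx":0,"ry":0,"rz":0},{"gripper":1,"dx":0,"dy":-0.002,"dz":-0.015,"rx":0,"ry":0,"rz":0},{"gripper":1,"dx":0,"dy":-0.002,"dz":-0.017,"rx":0,"ry":0,"rz":0},{"gripper":1,"dx":0,"dy":-0.002,"dz":-0.018,"rx":0,"ry":0,"rz":0},{"gripper":1,"dx":0,"dy":-0.002,"dz":-0.018,"rx":0,"ry":0,"rz":0}]'
```

```text
t: 8.5
eef_pos: [0.4902, 0.2247, 0.0341]
tool_rot: [0.704, -0.064, 0.704, 0.064]
contact_force: [1.0, -0.1, -7.5]
gripper_width: 0.327
```

```bash
python3 -m jog '[{"gripper":1,"dx":0,"dy":0,"dz":-0.001,"rx":0,"ry":0,"rz":0},{"gripper":1,"dx":0,"dy":0,"dz":-0.0015,"rx":0,"ry":0,"rz":0},{"gripper":1,"dx":0,"dy":0,"dz":-0.002,"rx":0,"ry":0,"rz":0},{"gripper":1,"dx":0,"dy":0,"dz":-0.002,"rx":0,"ry":0,"rz":0}]'
```

```text
t: 8.9
eef_pos: [0.4902, 0.2247, 0.0323]
tool_rot: [0.704, -0.064, 0.704, 0.064]
contact_force: [-0.4, -0.3, -6.8]
gripper_width: 0.326
```

```bash
python3 -m jog '[{"gripper":1,"dx":0,"dy":0,"dz":-0.001,"rx":0,"ry":0,"rz":0},{"gripper":1,"dx":0,"dy":0,"dz":-0.002,"rx":0,"ry":0,"rz":0},{"gripper":1,"dx":0,"dy":0,"dz":-0.002,"rx":0,"ry":0,"rz":0}]'
```

```text
t: 9.2
eef_pos: [0.4903, 0.2248, 0.0318]
tool_rot: [0.704, -0.064, 0.704, 0.064]
contact_force: [-5.5, -1.7, 12.0]
gripper_width: 0.325
```

```bash
python3 -m jog '[{"gripper":1,"dx":0,"dy":0,"dz":0.0015,"rx":0,"ry":0,"rz":0},{"gripper":0.7,"dx":0,"dy":0,"dz":0.0015,"rx":0,"ry":0,"rz":0},{"gripper":0.4,"dx":0,"dy":0,"dz":0.0015,"rx":0,"ry":0,"rz":0},{"gripper":0.4,"dx":0,"dy":0,"dz":0.0015,"rx":0,"ry":0,"rz":0},{"gripper":0.4,"dx":0,"dy":0,"dz":0.02,"rx":0,"ry":0,"rz":0},{"gripper":0.4,"dx":0,"dy":0,"dz":0.06,"rx":0,"ry":0,"rz":0},{"gripper":0.4,"dx":0,"dy":0,"dz":0.11,"rx":0,"ry":0,"rz":0},{"gripper":0.4,"dx":0,"dy":0,"dz":0.16,"rx":0,"ry":0,"rz":0},{"gripper":0.4,"dx":0,"dy":0,"dz":0.18,"rx":0,"ry":0,"rz":0},{"gripper":0.4,"dx":0,"dy":0,"dz":0.18,"rx":0,"ry":0,"rz":0}]'
python3 fit.py 3
python3 - <<'E'
from h import *
print(get_obs()["q"].round(2))
c=read_camera("wrist"); cv2.imwrite("pics/w4.png",c["pixels"]); W=cloud(c)
for l in ["stand","pad"]:
    for x in cut_out("wrist",l)[:1]:
        s=say(W,x["mask"]); s=s[s[:,2]>.035] if l=="stand" else s[s[:,2]<.012]
        print(l,x["conf"],cv2.minAreaRect(s[:,:2].astype(np.float32)))
        if l=="stand":
            th=np.radians(10.4); d=s[:,:2]-[.4687,.2235]; X=d@[np.cos(th),np.sin(th)]; Y=d@[-np.sin(th),np.cos(th)]
            k=X>.13; print("bar X",np.percentile(X[k],[1,50,99]),"Y",np.percentile(Y[k],[1,99]),"z",np.percentile(s[k,2],[50,95]), "slope",np.polyfit(Y[k],X[k],1), "Xmin",np.percentile(X,[.2,99.8]))
E
```

```text
t: 10.2
eef_pos: [0.4927, 0.2259, 0.2145]
tool_rot: [0.707, -0.062, 0.702, 0.065]
contact_force: [0.1, -0.0, -0.2]
gripper_width: 0.598
tcp [0.49272598 0.22585145 0.21454454] yaw 100.36986312871603 0.5976566053041459
top stand 0.76 ((0.5022085905075073, 0.20779958367347717), (0.2609266936779022, 0.12616892158985138), 12.615579605102539) [0.005 0.042 0.049]
top pad 0.6 ((0.47449585795402527, 0.18216025829315186), (0.3200627267360687, 0.17260000109672546), 11.638971328735352) [-0.002  0.003  0.008]
side stand 0.6 ((0.498017281293869, 0.23049837350845337), (0.26689568161964417, 0.18008285760879517), 10.816692352294922) [0.016 0.042 0.05 ]
side pad 0.95 ((0.47061964869499207, 0.22123894095420837), (0.3294167220592499, 0.2590906620025635), 9.836503028869629) [-0.001  0.004  0.008]
[-0.82  0.31  0.33  1.94 -0.13  0.91  1.33]
stand 0.69 ((0.49208128452301025, 0.2249177098274231), (0.24802960455417633, 0.16235995292663574), 10.296747207641602)
bar X [0.13573874 0.13891338 0.14660626] Y [-0.06085626  0.05368604] z [0.04685796 0.04866611] slope [0.00151645 0.13969012] Xmin [-0.10042142  0.14629788]
pad 0.61 ((0.4729040563106537, 0.22088032960891724), (0.3077150285243988, 0.25235047936439514), 10.33629322052002)
```

View pics/w4.png

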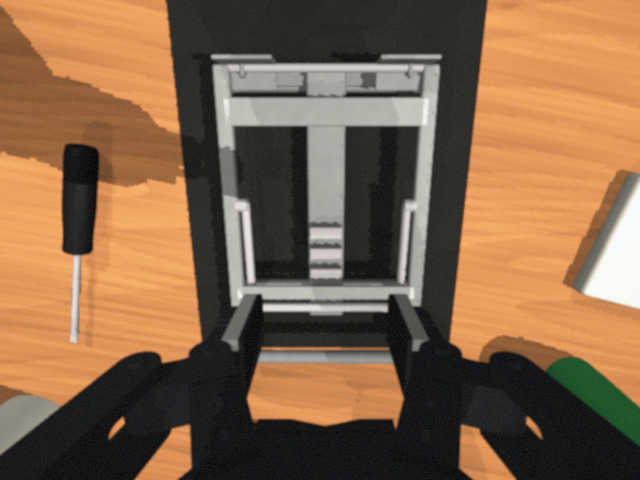

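```bash
python3 -m jog '[{"gripper":0.4,"dx":0.01,"dy":0.002,"dz":0,"rx":0,"ry":0,"rz":-8.5},{"gripper":0.4,"dx":0.02,"dy":0.004,"dz":0,"rx":0,"ry":0,"rz":-17},{"gripper":0.4,"dx":0.035,"dy":0.007,"dz":0,"rx":0,"ry":0,"rz":-25.5},{"gripper":0.4,"dx":0.05,"dy":0.01,"dz":0,"rx":0,"ry":0,"rz":-34},{"gripper":0.4,"dx":0.065,"dy":0.013,"dz":0,"rx":0,"ry":0,"rz":-42.5},{"gripper":0.4,"dx":0.08,"dy":0.016,"dz":0,"rx":0,"ry":0,"rz":-51},{"gripper":0.4,"dx":0.095,"dy":0.019,"dz":0,"rx":0,"ry":0,"rz":-59.5},{"gripper":0.4,"dx":0.11,"dy":0.022,"dz":0,"rx":0,"ry":0,"rz":-68},{"gripper":0.4,"dx":0.115,"dy":0.022,"dz":0,"rx":0,"ry":0,"rz":-76.5},{"gripper":0.4,"dx":0.115,"dy":0.022,"dz":0,"rx":0,"ry":0,"rz":-85}]'
python3 -m jog '[{"gripper":0.4,"dx":0,"dy":0,"dz":-0.03,"rx":0,"ry":0,"rz":-5},{"gripper":0.4,"dx":0,"dy":0,"dz":-0.07,"rx":0,"ry":0,"rz":-5},{"gripper":0.4,"dx":0,"dy":0,"dz":-0.09,"rx":0,"ry":0,"rz":-5},{"gripper":0.4,"dx":0,"dy":0,"dz":-0.10,"rx":0,"ry":0,"rz":-5},{"gripper":0.4,"dx":0,"dy":0,"dz":-0.10,"rx":0,"ry":0,"rz":-5}]'
python3 - <<'E'
from h import *
p,r,a=tool(); print(p,a,get_obs()["q"].round(2))
c=read_camera("wrist"); cv2.imwrite("pics/w5.png",c["pixels"]); W=cloud(c); np.save("w5.npy",W)
L=(W-p)@r
th=np.radians(10.4); d=W[...,:2]-[.608,.2475]; X=d@[np.cos(th),np.sin(th)]; Y=d@[-np.sin(th),np.cos(th)]
k=(W[...,2]>.036)&(W[...,2]<.055)&(abs(X)<.02)&(abs(Y)<.06)
print(k.sum(),"bar X",np.percentile(X[k],[2,50,98]),"z",np.percentile(W[k][:,2],[50,95]),"tool y",np.percentile(L[k][:,1],[2,50,98]),"slope",np.polyfit(Y[k],X[k],1))
E
```

```text
t: 11.65
eef_pos: [0.6059, 0.2466, 0.2096]
tool_rot: [0.561, 0.43, 0.561, -0.431]
contact_force: [-0.0, 0.9, -0.1]
gripper_width: 0.602
t: 12.15
eef_pos: [0.6045, 0.2464, 0.1088]
tool_rot: [0.543, 0.452, 0.544, -0.454]
contact_force: [-0.3, 0.2, -0.2]
gripper_width: 0.596
[0.60448357 0.24640355 0.10884163] 10.387618074456801 [-0.9   0.67  0.61  1.75 -0.48  0.87  0.1 ]
4617 bar X [-5.54032923e-03  6.81851574e-05  5.89514865e-03] z [0.04725796 0.04874753] tool y [-0.00171978  0.00387327  0.00971574] slope [2.61660694e-03 8.40267952e-05]
```

View pics/w5.png

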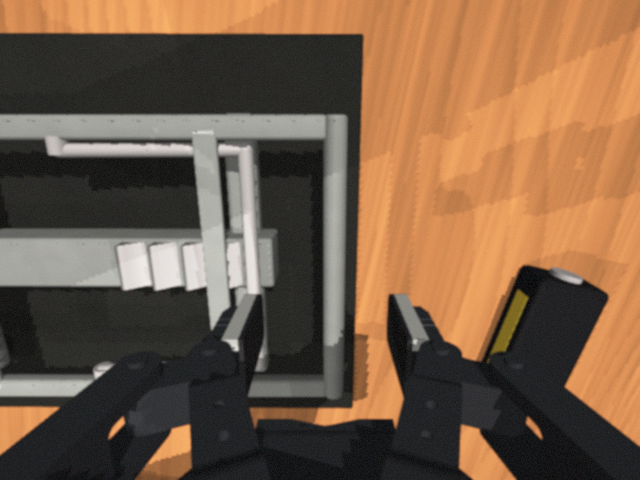

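```bash
python3 -m jog '[{"gripper":0.62,"dx":0.004,"dy":0.001,"dz":0,"rx":0,"ry":0,"rz":0},{"gripper":0.62,"dx":0.004,"dy":0.001,"dz":-0.01,"rx":0,"ry":0,"rz":0},{"gripper":0.62,"dx":0.004,"dy":0.001,"dz":-0.03,"rx":0,"ry":0,"rz":0},{"gripper":0.62,"dx":0.004,"dy":0.001,"dz":-0.05,"rx":0,"ry":0,"rz":0},{"gripper":0.62,"dx":0.004,"dy":0.001,"dz":-0.064,"rx":0,"ry":0,"rz":0},{"gripper":0.62,"dx":0.004,"dy":0.001,"dz":-0.065,"rx":0,"ry":0,"rz":0},{"gripper":0.62,"dx":0.004,"dy":0.001,"dz":-0.065,"rx":0,"ry":0,"rz":0}]'
```

```text
t: 12.9
eef_pos: [0.6095, 0.2476, 0.0455]
tool_rot: [0.543, 0.453, 0.543, -0.453]
contact_force: [0.4, 0.3, -0.2]
gripper_width: 0.384
```

```bash
python3 -m jog '[{"gripper":0.8,"dx":0,"dy":0,"dz":0,"rx":0,"ry":0,"rz":0},{"gripper":1,"dx":0,"dy":0,"dz":0,"rx":0,"ry":0,"rz":0},{"gripper":1,"dx":0,"dy":0,"dz":0,"rx":0,"ry":0,"rz":0},{"gripper":1,"dx":0,"dy":0,"dz":0,"rx":0,"ry":0,"rz":0}]' 35
```

```text
t: 13.3
eef_pos: [0.6098, 0.2478, 0.0464]
tool_rot: [0.543, 0.453, 0.543, -0.452]
contact_force: [-0.7, -0.0, 6.4]
gripper_width: 0.122
```

```bash
python3 -m jog '[{"gripper":1,"dx":0,"dy":0,"dz":0.012,"rx":0,"ry":0,"rz":0},{"gripper":1,"dx":-0.001,"dy":0,"dz":0.024,"rx":0,"ry":0,"rz":0},{"gripper":1,"dx":-0.0026,"dy":-0.0005,"dz":0.0356,"rx":0,"ry":0,"rz":0},{"gripper":1,"dx":-0.0046,"dy":-0.0008,"dz":0.0473,"rx":0,"ry":0,"rz":0},{"gripper":1,"dx":-0.0073,"dy":-0.0013,"dz":0.0589,"rx":0,"ry":0,"rz":0},{"gripper":1,"dx":-0.0104,"dy":-0.0019,"dz":0.0703,"rx":0,"ry":0,"rz":0},{"gripper":1,"dx":-0.0142,"dy":-0.0026,"dz":0.0816,"rx":0,"ry":0,"rz":0},{"gripper":1,"dx":-0.0185,"dy":-0.0034,"dz":0.0927,"rx":0,"ry":0,"rz":0},{"gripper":1,"dx":-0.0233,"dy":-0.0043,"dz":0.1035,"rx":0,"ry":0,"rz":0},{"gripper":1,"dx":-0.0286,"dy":-0.0053,"dz":0.1141,"rx":0,"ry":0,"rz":0}]'
```

```text
t: 14.3
eef_pos: [0.5808, 0.2425, 0.1607]
tool_rot: [0.543, 0.453, 0.543, -0.452]
contact_force: [3.8, 1.3, -1.6]
gripper_width: 0.121
```

```bash
python3 -m jog '[{"gripper":1,"dx":-0.006,"dy":-0.001,"dz":0.0103,"rx":0,"ry":0,"rz":0},{"gripper":1,"dx":-0.0123,"dy":-0.0022,"dz":0.0203,"rx":0,"ry":0,"rz":0},{"gripper":1,"dx":-0.0191,"dy":-0.0035,"dz":0.0299,"rx":0,"ry":0,"rz":0},{"gripper":1,"dx":-0.0265,"dy":-0.0049,"dz":0.0392,"rx":0,"ry":0,"rz":0},{"gripper":1,"dx":-0.0265,"dy":-0.0049,"dz":0.0392,"rx":0,"ry":0,"rz":0}]'
cat > ang.py <<'E'
from h import *
import sys
p,r,a=tool(); print("tcp",p,get_obs()["contact_force"].round(1))
O=np.array([.4680,.2235]); th=np.radians(10.4)
for n in ["side","top","wrist"]:
    c=read_camera(n); cv2.imwrite(f"pics/{n}{sys.argv[1]}.png",c["pixels"]); W=cloud(c)
    d=W[...,:2]-O; X=d@[np.cos(th),np.sin(th)]; Y=d@[-np.sin(th),np.cos(th)]; Z=W[...,2]-.003
    k=(abs(abs(Y)-.074)<.009)&(X>-.07)&(X<.1)&(Z>.06)&(Z<.25)
    if k.sum()>50:
        f=np.polyfit(X[k],Z[k],1); f2=np.polyfit(Z[k],X[k],1); print(n,"rail ang",np.arctan(f[0]),np.arctan(1/f2[0]),k.sum())
    k=(abs(Y)<.05)&(X>-.0)&(X<.12)&(Z>.02)&(Z<.06); print("  low pts",k.sum())
    k=(abs(Z-.002)<.03)&(abs(Y)<.09)&(X<-.08)&(X>-.12); print("  front X",np.percentile(X[k],[1,50]) if k.sum()>20 else None)
E
python3 ang.py 6
```

```text
t: 14.8
eef_pos: [0.5535, 0.2374, 0.1999]
tool_rot: [0.543, 0.453, 0.543, -0.452]
contact_force: [3.3, -0.4, 0.9]
gripper_width: 0.122
tcp [0.55351224 0.23738006 0.19987424] [ 3.3 -0.4  0.9]
side rail ang 0.6800343648250827 0.7217096492957003 655
  low pts 396
  front X [-0.11959923 -0.10243769]
top rail ang 0.6789786307156788 0.6959528603605644 521
  low pts 477
  front X [-0.11983996 -0.10679297]
wrist rail ang 0.6844084838364475 0.7064524240931159 9158
  low pts 4219
  front X [-0.11698559 -0.08751746]
```

```bash
python3 -m jog '[{"gripper":1,"dx":-0.0062,"dy":-0.0011,"dz":0.0072,"rx":0,"ry":0,"rz":0},{"gripper":1,"dx":-0.0126,"dy":-0.0023,"dz":0.0141,"rx":0,"ry":0,"rz":0},{"gripper":1,"dx":-0.0176,"dy":-0.0032,"dz":0.0191,"rx":0,"ry":0,"rz":0},{"gripper":1,"dx":-0.02,"dy":-0.0037,"dz":0.0215,"rx":0,"ry":0,"rz":0},{"gripper":1,"dx":-0.02,"dy":-0.0037,"dz":0.0215,"rx":0,"ry":0,"rz":0}]'
python3 ang.py 7; python3 - <<'E'
import cv2
a=cv2.imread("pics/wrist7.png"); cv2.imwrite("pics/v7.png",a)
E
```

```text
t: 15.45
eef_pos: [0.5339, 0.2338, 0.2205]
tool_rot: [0.543, 0.453, 0.543, -0.452]
contact_force: [3.6, 0.8, 1.6]
gripper_width: 0.123
tcp [0.53392656 0.23379417 0.22054928] [3.6 0.8 1.6]
side rail ang 0.8031569172899674 0.8386939473891558 645
  low pts 351
  front X [-0.1197369  -0.10334845]
top rail ang 0.796296212052871 0.8060591422864943 423
  low pts 454
  front X [-0.11988087 -0.10674219]
wrist rail ang 0.8026824050568289 0.8308127980107296 7443
  low pts 3793
  front X [-0.11672188 -0.08912515]
```

View pics/v7.png

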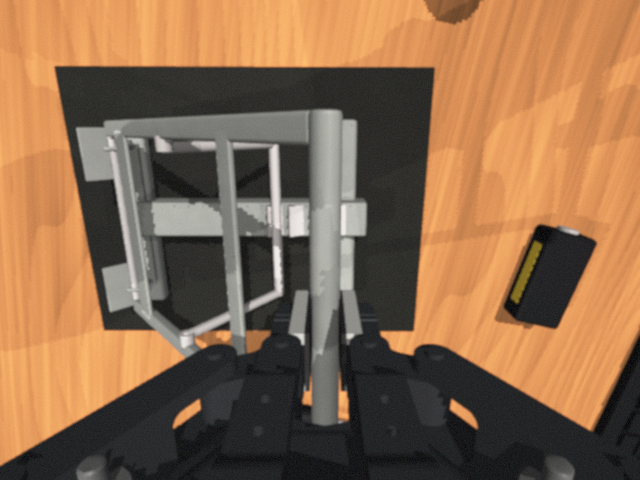

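```bash
python3 -m jog '[{"gripper":1,"dx":0.0025,"dy":0.0005,"dz":-0.0025,"rx":0,"ry":0,"rz":0},{"gripper":1,"dx":0.005,"dy":0.0009,"dz":-0.0049,"rx":0,"ry":0,"rz":0},{"gripper":1,"dx":0.0075,"dy":0.0014,"dz":-0.0075,"rx":0,"ry":0,"rz":0},{"gripper":1,"dx":0.0099,"dy":0.0018,"dz":-0.01,"rx":0,"ry":0,"rz":0},{"gripper":1,"dx":0.0115,"dy":0.0021,"dz":-0.0118,"rx":0,"ry":0,"rz":0},{"gripper":1,"dx":0.0131,"dy":0.0024,"dz":-0.0135,"rx":0,"ry":0,"rz":0},{"gripper":1,"dx":0.0143,"dy":0.0026,"dz":-0.015,"rx":0,"ry":0,"rz":0},{"gripper":1,"dx":0.0143,"dy":0.0026,"dz":-0.015,"rx":0,"ry":0,"rz":0}]'
```

```text
t: 16.4
eef_pos: [0.5486, 0.2365, 0.2069]
tool_rot: [0.543, 0.453, 0.544, -0.453]
contact_force: [-5.0, -0.4, 18.9]
gripper_width: 0.121
```

```bash
python3 ang.py 8; python3 -m jog '[{"gripper":1,"dx":-0.0007,"dy":0,"dz":0.0012,"rx":0,"ry":0,"rz":0},{"gripper":1,"dx":-0.0007,"dy":0,"dz":0.0012,"rx":0,"ry":0,"rz":0}]'
```

```text
tcp [0.54856091 0.2364777  0.20687438] [-5.  -0.4 18.9]
side rail ang 0.7076896805891041 0.7377911034992478 669
  low pts 370
  front X [-0.11968486 -0.10326453]
top rail ang 0.707500867230583 0.7206129392438404 489
  low pts 527
  front X [-0.11986268 -0.10733774]
wrist rail ang 0.7159115821484197 0.7328771244252001 8555
  low pts 4159
  front X [-0.11635646 -0.08895258]
t: 16.75
eef_pos: [0.5467, 0.2361, 0.2071]
tool_rot: [0.542, 0.452, 0.544, -0.453]
contact_force: [-3.3, -1.9, 14.0]
gripper_width: 0.126
```

```bash
python3 -m jog '[{"gripper":1,"dx":-0.0007,"dy":0,"dz":0.0015,"rx":0,"ry":0,"rz":0},{"gripper":1,"dx":-0.0007,"dy":0,"dz":0.0015,"rx":0,"ry":0,"rz":0}]'
```

```text
t: 16.95
eef_pos: [0.5459, 0.236, 0.2075]
tool_rot: [0.543, 0.452, 0.544, -0.453]
contact_force: [-2.0, -0.7, 5.6]
gripper_width: 0.123
```

```bash
python3 -m jog '[{"gripper":0.8,"dx":0,"dy":0,"dz":0,"rx":0,"ry":0,"rz":0},{"gripper":0.6,"dx":0,"dy":0,"dz":0,"rx":0,"ry":0,"rz":0},{"gripper":0.6,"dx":0,"dy":0,"dz":0,"rx":0,"ry":0,"rz":0},{"gripper":0.6,"dx":0,"dy":0,"dz":0.01,"rx":0,"ry":0,"rz":0},{"gripper":0.6,"dx":0,"dy":0,"dz":0.03,"rx":0,"ry":0,"rz":0},{"gripper":0.6,"dx":0,"dy":0,"dz":0.07,"rx":0,"ry":0,"rz":0},{"gripper":0.6,"dx":0,"dy":0,"dz":0.11,"rx":0,"ry":0,"rz":0},{"gripper":0.6,"dx":0,"dy":-0.03,"dz":0.14,"rx":0,"ry":0,"rz":0},{"gripper":0.6,"dx":0,"dy":-0.08,"dz":0.15,"rx":0,"ry":0,"rz":0},{"gripper":0.6,"dx":0,"dy":-0.12,"dz":0.15,"rx":0,"ry":0,"rz":0}]'
python3 ang.py 9; python3 fit.py 10
python3 - <<'E'
import cv2,numpy as np
a=cv2.imread("pics/side9.png")[130:330,130:400]; a=cv2.resize(a,None,fx=2.8,fy=2.8)
cv2.imwrite("pics/v9.png",a)
E
```

```text
t: 17.95
eef_pos: [0.548, 0.1141, 0.3606]
tool_rot: [0.544, 0.454, 0.542, -0.451]
contact_force: [-0.2, -1.1, -0.0]
gripper_width: 0.398
tcp [0.54796851 0.11414331 0.36064073] [-0.2 -1.1 -0. ]
side rail ang 0.7241535993429323 0.7585559035809335 651
  low pts 369
  front X [-0.11977533 -0.10338094]
top rail ang 0.7228975226599568 0.7375938318260823 426
  low pts 0
  front X None
wrist rail ang 0.744449921277492 0.7999094558673042 2616
  low pts 2275
  front X [-0.11977986 -0.08714827]
tcp [0.54724637 0.11248587 0.35917441] yaw 10.0102436253734 0.40067424924086087
top stand 0.81 ((0.4827331304550171, 0.2884734272956848), (0.17149129509925842, 0.07345951348543167), 19.655536651611328) [0.019 0.156 0.205]
top pad 0.83 ((0.4671057462692261, 0.22369909286499023), (0.3166704475879669, 0.25172558426856995), 9.766952514648438) [-0.001  0.003  0.008]
side stand 0.75 ((0.5387700796127319, 0.2788768708705902), (0.4622528553009033, 0.24822187423706055), 33.598995208740234) [0.004 0.052 0.202]
side pad 0.75 ((0.46987247467041016, 0.2186640202999115), (0.3261914849281311, 0.25427234172821045), 9.710237503051758) [-0.     0.004  0.008]
```

View pics/v9.png

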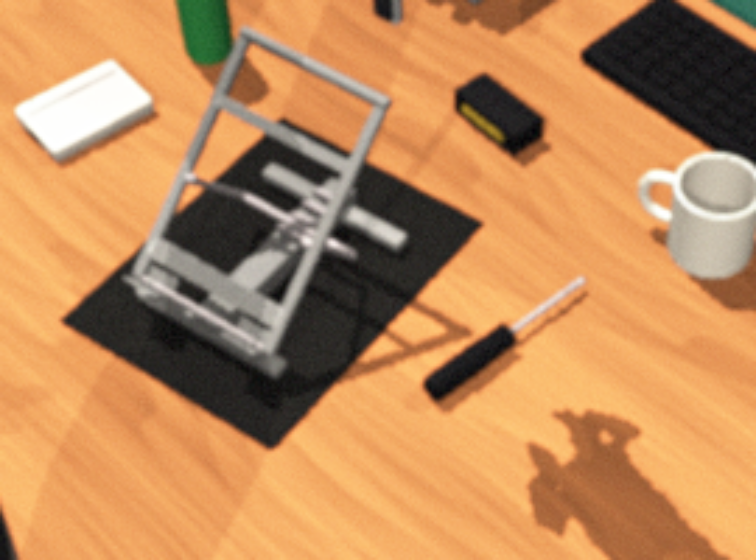

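View pics/wrist9.png

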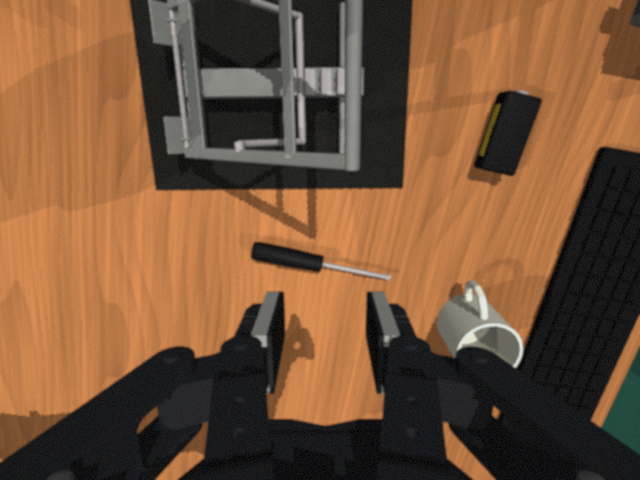

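```bash
python3 -m jog '[{"gripper":0.6,"dx":0,"dy":0,"dz":0,"rx":0,"ry":0,"rz":0},{"gripper":0.6,"dx":0,"dy":0,"dz":0,"rx":0,"ry":0,"rz":0},{"gripper":0.6,"dx":0,"dy":0,"dz":0,"rx":0,"ry":0,"rz":0}]'; python3 ang.py 11; python3 -c "
from station import hand_in; print(hand_in())"
```

```text
t: 18.7
eef_pos: [0.547, 0.1166, 0.3577]
tool_rot: [0.543, 0.452, 0.543, -0.453]
contact_force: [0.1, -0.3, -0.7]
gripper_width: 0.396
tcp [0.54701787 0.11664042 0.35770883] [ 0.1 -0.3 -0.7]
side rail ang 0.7236888723881998 0.7608081083534461 655
  low pts 372
  front X [-0.11946789 -0.103445  ]
top rail ang 0.7222059695780181 0.7260653738329857 358
  low pts 0
  front X None
wrist rail ang 0.7385219886541599 0.7862311308744204 2757
  low pts 2254
  front X [-0.11951148 -0.08712856]
the job is handed in; nothing more can be done
None
```

The reading stand is on the pad with its prop in the third notch. I handed the job in at about 19 s of the 58 s allowed.

**Placing:** I carried the stand folded by its spine and set it down with its lips towards the robot. It sat within about 3 mm and 0.5° of the pad's middle and direction. I let go, and it stayed folded.

**Raising:** I took the top bar, raised the rest to about 0.82 rad (past 0.77, short of 0.88) and lowered it slowly. It met the tooth with a peak reading of about 19 N at the wrist. I eased that load to about 6 N, opened the jaws and withdrew.

**Last checks:**
- **Rest angle:** the side and top cameras gave 0.72 to 0.76 rad, and a repeat 0.75 s later agreed, so it is holding. That matches notch 3 (0.72), not notch 2 (0.60) or 4 (0.83).
- **Disagreement:** the wrist camera's fit gave 0.74 to 0.79. It saw the rails at a poor angle, so I trusted the other two.
- **Prop foot:** I judged the notch from the angle and did not measure the foot itself.
- **Position:** I did not refit the stand's position on the pad after the raise, because the network's outlines of the raised stand were not usable. Its front edge had not shifted measurably in the side view while the rest was raised and released.
- **Other things:** those in the last pictures looked undisturbed. The phone and mouse were not in those views, but the robot did not touch them.
- **Robot:** it was clear of everything, with under 1 N at the wrist.

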